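# Sweep the spool screws into the parts tray and shut the lid

### The job

Sweep the three brass screws across the counter with the fingertips, right into the parts tray through its open front, without picking any of them up; then push the tray's hinged pine lid down until it is fully shut. Leave the reel, the rubber grip and the line guide standing where they are.

Things in the scene. Friction and masses are not known exactly. Their poses are not given: they have to be found in the camera images.
- tray: fixed wooden parts tray, 30 mm high, open at the front and with no sill: its steel floor is flush with the counter, so things slide straight in. Origin: centre of its inner floor, at counter height. Its x axis points from the open front to the back wall, y along its width, z up. Inside it is 160 mm wide (y -80 to +80 mm); the side walls (8 mm thick) run from the mouth at x = -60 mm to the back wall, whose inner face is at x = +55 mm and outer face at x = +63 mm.
- lid (a joint): angle of the pine lid on the tray: 0 rad is fully shut (lying level on the tray walls), it grows as the lid opens, about 1.57 is upright, and above that it leans backwards, away from the mouth. The hinge is stiff: the lid stays where it is left, and a push of about 2 N near its front edge moves it.
- lid_hinge (a point): middle of the lid's hinge line, at the top of the tray's back wall (tray x = +63 mm, y = 0, z = 30 mm); the hinge line runs along the tray's y axis. The lid is a board 182 mm wide, 8 mm thick (1 to 9 mm above the hinge line when shut) and reaches 134 mm from the hinge; along its front edge a strip 8 mm thick hangs 22 mm below the hinge level when the lid is shut, which closes the tray's mouth.
- lid_edge (a point): middle of the lid's front edge, on the lid's outer face (the face that is on top when shut, and faces backwards when the lid stands open)
- screw0: brass thumb screw standing on its head: flat round head 22 mm across and 6 mm thick, with an 8 mm shank rising 14 mm from it (20 mm tall in all, 25 g). Origin: centre of the head's underside, on the counter; z up along the shank. It slides easily when pushed low down.
- screw1: brass thumb screw standing on its head: flat round head 22 mm across and 6 mm thick, with an 8 mm shank rising 14 mm from it (20 mm tall in all, 25 g). Origin: centre of the head's underside, on the counter; z up along the shank. It slides easily when pushed low down.
- screw2: brass thumb screw standing on its head: flat round head 22 mm across and 6 mm thick, with an 8 mm shank rising 14 mm from it (20 mm tall in all, 25 g). Origin: centre of the head's underside, on the counter; z up along the shank. It slides easily when pushed low down.
- grip: black rubber handle grip, a waisted plug 28 mm across and 34 mm tall, loose, standing upright among the screws. Origin: centre of its underside. To be left alone.
- reel: nickel centrepin reel lying flat, 100 mm across, 26 mm thick, 40 mm high over its two small handles; loose. Origin: centre of its underside. To be left alone.
- guide: tarnished silver line guide, a 29 mm ring standing on a foot 18 x 46 mm (46 mm along its y axis), 32 mm high in all; loose. Origin: centre of the foot's underside. To be left alone.
There are look-alikes about, which are no part of the job. What is shaped like the screw1 but green or white is not meant.

How it is judged:
On the way, in this order (a step that is already met when the one before it is completed fails the run):
1. all three screws are wholly inside the tray (x of screw0 in the frame of tray between -0.048 and 0.06 m and y of screw0 in the frame of tray between -0.082 and 0.082 m and height (world z) of each of screw0, screw1, screw2 below 0.02 m and x of screw1 in the frame of tray between -0.048 and 0.06 m and y of screw1 in the frame of tray between -0.082 and 0.082 m and x of screw2 in the frame of tray between -0.048 and 0.06 m and y of screw2 in the frame of tray between -0.082 and 0.082 m), for 0.2 s.
2. the lid is shut (value of joint lid below 0.05 rad), for 0.2 s.
At the end, for the whole second after the job is handed in: All three screws lie at rest wholly inside the tray (each screw's origin at least 12 mm behind the mouth, below 20 mm height), the lid is shut to within 0.05 rad, and the reel, grip and line guide are within 15 mm of where they were (all of step 1 and value of joint lid below 0.05 rad and linear speed of each of screw0, screw1, screw2 below 0.02 m/s and distance of each of grip, reel, guide from where it was at the start of the episode below 0.015 m); the robot touches nothing.
It fails at once if a screw is picked up (more than 20 mm off the counter) (height (world z) of any of screw0, screw1, screw2 above 0.02 m).
It fails at once if the reel, the rubber grip or the line guide is shifted more than 15 mm or tipped over (distance of any of grip, reel, guide from where it was at the start of the episode above 0.015 m or angle between any of grip, reel, guide's own z axis and vertical above 0.5 rad).
It also fails if it takes over 72 s, if anything falls off the work surface, if the arm or the gripper's body presses on something with over 40 N, if the wrist force passes 120 N, or if a joint passes its speed limit or range.

### The arm

A 6-joint arm with a two-finger parallel gripper is mounted at the origin on the work surface. World frame = base frame: x ahead of the robot, y to its left, z up, the work surface at z = 0. Lengths are in m, angles in rad, forces in N, time in s.
With the tool pointing down it reaches from about 0.35 to 0.775 m from the base axis. Payload 7.3 kg.
Tool frame: the origin (TCP) lies on the front face of the gripper's body, between the roots of the fingers; the fingertips stand 66 mm ahead of it and the grasp point (between the pads) lies 47 mm ahead of it; z points along the fingers, y is the line along which they close (so a half turn about z gives the same grasp; the last joint's range is limited). The gripper opens to 92 mm and grips with 3 to 60 N. Pads are 19 mm wide; open, the fingers measure 130 mm over their backs; the gripper's body (75 mm by 190 mm) begins 47 mm behind the grasp point.
Start: joints at [1.065, 0.342, 1.524, -0, 1.275, -0.146], TCP at [0.185, 0.491, 0.292] pointing down, gripper open.
Joint ranges: [-2.53, 2.53], [-0.77, 2.02], [0.04, 2.7], [-1, 4.14], [0.28, 2.66], [-3.11, 3.11]. Speed limits (rad/s): [2.57, 2.57, 3.14, 3.14, 3.14, 3.14].

### API

Orientations are given as [roll, pitch, yaw] about the fixed x, y, z axes, in that order (R = Rz(yaw) Ry(pitch) Rx(roll)).
In Python, from bench import r, optics, finder gives the robot as it stands.
- The arm moves only by the tool jog_arm, never from a script. Its argument "targets" is a list of rows, each a list of 3 entries, a list of its own where there are three numbers: the shift along the tool's x, y, z in m, then the turn about the tool's z in degrees, then the opening, from 0 (shut) to 1 (fully open). In form: [[[x, y, z], yaw, grip], ...]. A call has 1 to 10 rows; each row shifts and turns the commanded pose from where the row before left it, along the tool's axes as they then stand; what a row does not reach is not made up. A row lasts 1/12 s, in which the tool goes at most 41.7 mm and 7.16 degrees, less where a joint would pass 70% of its speed; a pose out of reach is approached as far as the arm can. A call is refused whole if a number of a shift passes 0.0417 or a number of a turn 7.16, either way. A call with a gripper value outside its range is refused whole. The fingers move at their own pace and stop on an object; "force" is the grip in N (left out, the last holds). Time passes only in rows, so rows that do not move let the fingers close. It gives the time, the measured TCP pose, the force, the opening and the grip force at its end, in the units of the state.
- r.get_state(): the state, without advancing time (a new reading comes with each control period).
- optics.get_image(name): name is "side" or "top" or "wrist"; returns a dict with "frame" (384x512x3 uint8, red, green, blue), "camera_matrix" (3x3 intrinsics, pixels), "extrinsics" (4x4, takes a point from camera to world coordinates); the wrist camera has in their place "hand_eye" (4x4, takes a point from camera to tool coordinates, whose origin is the TCP and whose axes are the flange's). Camera axes: x right, y down, z forward; pixel columns grow to the right and rows downward; lengths in m; the calibration is good to about 2 mm. A picture is of the moment at which its call begins: read the wrist's pose just before it. There is no depth.
- r.hand_in(): hands the job in; it is judged then, once.
Trained networks look in a picture, given as the dict that the camera call returned (one of the last four; its "shot" number tells which), for a name from the list of things; names that differ only in an ending like _2 or _b are one class to them, and where a whole thing is asked for, a point or a joint stands for the part that bears it (a point fixed in the world has none). Each returns a list of dicts, best first, with "conf" (0 to 1); they miss things now and then, are a little off and sometimes report something else, mostly with a low value. They report only what shows in the picture. A call takes as long as a camera call. They do not tell look-alikes from the thing itself.
- finder.recognise(thing, picture): "pixel" ([column, row] in pixels, amid what is visible of it).
The state is a dict: "t": time; "qpos": joint angles; "qd": joint speeds; "tau": joint torques, N m; "tcp_pos": TCP position; "tool_rot": TCP orientation; "wrist_force": force on the tool from outside, world axes, zero at the start; "torque": the same for the moment, N m; "opening": finger opening in m; "grip_force": force on a finger pad.
Only numpy, scipy, OpenCV 4.12 (cv2) and the standard library are available. Lean on these libraries where they do the work, as an engineer would, in place of code of your own. Each camera call takes 0.05 s, during which the arm holds its last target. There are 200 camera calls.

## Working session

There is one attempt and no reset: what is moved stays moved. The work goes in short steps, Python scripts to look and compute and a tool call to move; the robot and the scene stay as the last step left them, time stands still between calls to the robot, and variables do not carry over. Pictures are saved under pics/ and viewed, at most 10 in all, crops included, and the job is handed in when it is done.

Besides the shell and the picture viewer there is one more tool, called after "Request:" in YAML: its name, and indented under it one key for each argument. jog_arm: Moves the arm, as the interface text tells. Its arguments: {"type":"object","properties":{"targets":{"type":"array","items":{"type":"array"}},"force":{"type":"number"}},"required":["targets"]}

```bash
mkdir -p pics
cat > h.py <<'E'
import numpy as np, cv2
from bench import r, optics, finder
def ray(p,px,z=0.0):
    K=np.array(p["camera_matrix"]);T=np.array(p["extrinsics"])
    d=T[:3,:3]@np.linalg.inv(K)@np.array([px[0],px[1],1.0]);o=T[:3,3]
    return o+d*(z-o[2])/d[2]
def proj(p,X):
    K=np.array(p["camera_matrix"]);T=np.linalg.inv(np.array(p["extrinsics"]))
    c=T[:3,:3]@np.array(X)+T[:3,3];u=K@c;return u[:2]/u[2]
def save(p,n,crop=None,s=1):
    f=np.array(p["frame"])[:,:,::-1]
    if crop: f=f[crop[1]:crop[3],crop[0]:crop[2]]
    cv2.imwrite(n,cv2.resize(f,None,fx=s,fy=s,interpolation=cv2.INTER_CUBIC))
E
python3 - <<'E'
from h import *
s=r.get_state();print(s["t"],s["tcp_pos"],s["tool_rot"])
for n in["top","side"]:
    p=optics.get_image(n);save(p,f"pics/{n}0.png",s=1.5)
    print(n,np.round(p["extrinsics"],3).tolist())
    for th,z in[("tray",0),("lid",.08),("lid_edge",.1),("screw0",.01),("grip",.017),("reel",.013),("guide",.016)]:
        for d in finder.recognise(th,p)[:8]: print(th,round(d["conf"],2),np.round(d["pixel"]),np.round(ray(p,d["pixel"],z),3))
E
```

```text
0.0 [0.18467818 0.49110693 0.29154866] [-3.14005561e+00 -2.03179413e-04  2.78177017e+00]
top [[0.004, -0.983, 0.186, 0.462], [-1.0, -0.007, -0.014, 0.052], [0.015, -0.186, -0.983, 0.765], [0.0, 0.0, 0.0, 1.0]]
lid 0.72 [410. 196.] [ 0.578 -0.188  0.08 ]
lid_edge 0.36 [234. 263.] [0.475 0.079 0.1  ]
screw0 0.67 [273. 129.] [0.705 0.019 0.01 ]
screw0 0.62 [245. 234.] [0.524 0.066 0.01 ]
screw0 0.6 [220. 139.] [0.687 0.11  0.01 ]
screw0 0.59 [236. 106.] [0.747 0.084 0.01 ]
screw0 0.56 [245. 162.] [0.647 0.066 0.01 ]
screw0 0.44 [236. 260.] [0.482 0.08  0.01 ]
grip 0.62 [236. 192.] [0.593 0.081 0.017]
grip 0.55 [141. 254.] [0.49  0.234 0.017]
reel 0.75 [139. 253.] [0.493 0.237 0.013]
guide 0.77 [155. 174.] [0.623 0.217 0.016]
side [[-0.966, -0.187, 0.181, 0.448], [-0.26, 0.687, -0.679, 0.556], [0.003, -0.703, -0.712, 0.639], [0.0, 0.0, 0.0, 1.0]]
tray 0.61 [289. 148.] [ 0.585 -0.198  0.   ]
lid 0.9 [296. 117.] [ 0.576 -0.201  0.08 ]
lid_edge 0.79 [294. 119.] [ 0.573 -0.166  0.1  ]
screw0 0.74 [204. 314.] [0.621 0.223 0.01 ]
screw0 0.66 [219. 237.] [0.647 0.077 0.01 ]
screw0 0.61 [289. 251.] [0.524 0.073 0.01 ]
screw0 0.48 [318. 267.] [0.472 0.094 0.01 ]
screw0 0.48 [187. 250.] [0.689 0.117 0.01 ]
screw0 0.45 [166. 228.] [0.743 0.081 0.01 ]
grip 0.57 [249. 247.] [0.59  0.09  0.017]
reel 0.95 [286. 339.] [0.494 0.231 0.013]
guide 0.93 [205. 313.] [0.619 0.224 0.016]
guide 0.73 [286. 341.] [0.493 0.236 0.016]
```

View pics/top0.png

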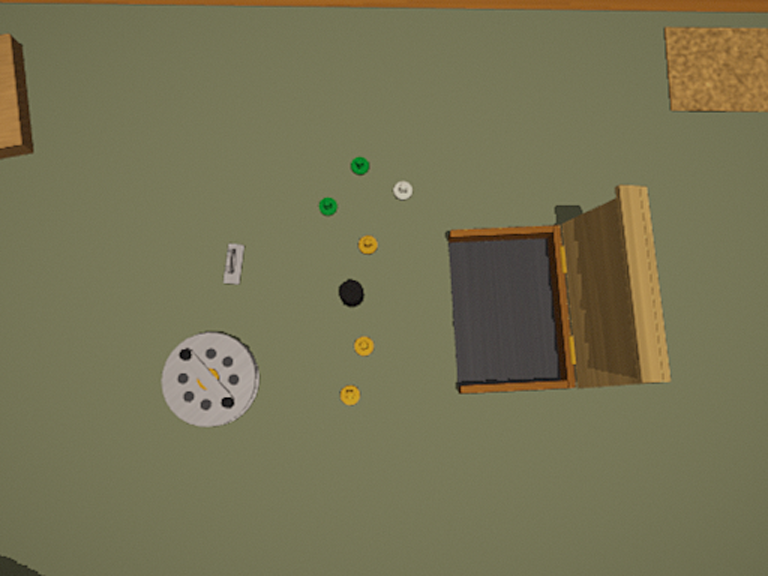

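View pics/side0.png

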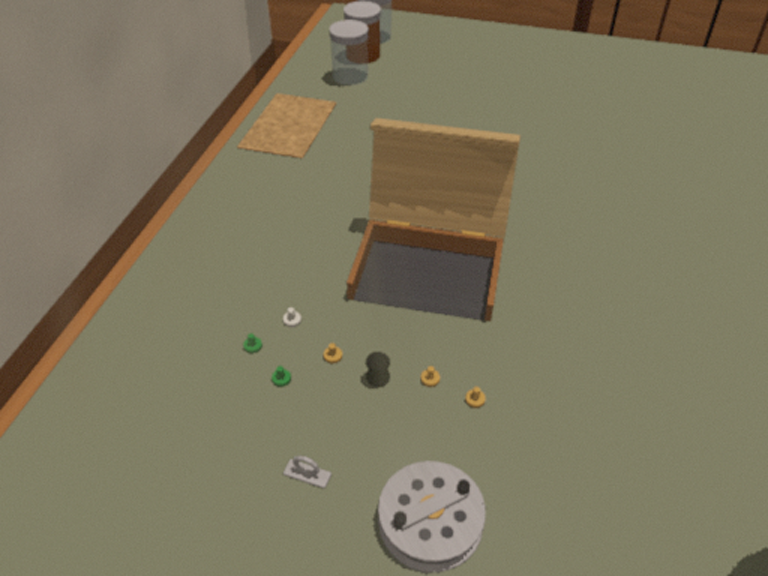

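The top view shows three brass screws at about (368,244), (364,346) and (350,395) in the 1.5x picture. The look-alikes are green at (360,166) and (328,207), and white at (403,190). The grip is at (351,293), between the brass screws. The tray mouth faces left (+y) and the lid leans back. I'll now measure the screws and tray corners precisely and check the choice in a crop.

Run:
```python
from h import *
P={n:optics.get_image(n) for n in["top","side"]}
save(P["top"],"pics/c1.png",(195,90,460,280),3)
for n,p in P.items():
    hsv=cv2.cvtColor(np.array(p["frame"]),cv2.COLOR_RGB2HSV)
    m=cv2.inRange(hsv,(17,150,140),(30,255,255))
    k,l,st,c=cv2.connectedComponentsWithStats(m)
    for i in range(1,k):
        if st[i,4]>25: print(n,st[i,4],np.round(c[i],1),np.round(ray(p,c[i],.006),4))
p=P["top"]
for q in [(450,233),(459,390),(555,230),(572,387)]: print("traytop",q,np.round(ray(p,np.array(q)/1.5,.03),4))
p=P["side"]
for q in [(350,296),(491,312),(366,228),(502,238)]: print("side",q,np.round(ray(p,np.array(q)/1.5,.03 if q[1]<250 else .0),4))
# lid edge corners triangulation
def tri(a,b):
    A=[];B=[]
    for n,q in(("top",a),("side",b)):
        p=P[n];o=np.array(p["extrinsics"])[:3,3];d=ray(p,np.array(q)/1.5,0)-o;d/=np.linalg.norm(d)
        M=np.eye(3)-np.outer(d,d);A.append(M);B.append(M@o)
    return np.linalg.lstsq(np.vstack(A),np.hstack(B),rcond=None)[0]
print("lid corners back",tri((645,187),(373,122)),tri((669,380),(517,137)))
```

```text
top 3131 [478.7  45.7] [ 0.8681 -0.3546  0.006 ]
top 590 [ 4.7 63.9] [0.8229 0.4942 0.006 ]
top 115 [244.8 162.6] [0.6467 0.0674 0.006 ]
top 61 [375.  172.4] [ 0.6312 -0.1557  0.006 ]
top 128 [242.1 230.4] [0.5307 0.0706 0.006 ]
top 65 [381. 233.] [ 0.5277 -0.1614  0.006 ]
top 131 [232.9 263.1] [0.477  0.0851 0.006 ]
side 46 [221.7 237. ] [0.6438 0.0722 0.006 ]
side 36 [287.8 252.6] [0.5266 0.0752 0.006 ]
side 41 [316.3 266. ] [0.4756 0.0897 0.006 ]
traytop (450, 233) [ 0.6541 -0.0249  0.03  ]
traytop (459, 390) [ 0.4819 -0.0324  0.03  ]
traytop (555, 230) [ 0.6585 -0.1421  0.03  ]
traytop (572, 387) [ 0.4856 -0.1533  0.03  ]
side (350, 296) [ 0.6547 -0.0293  0.    ]
side (491, 312) [ 0.4796 -0.0486  0.    ]
side (366, 228) [ 0.6618 -0.1266  0.03  ]
side (502, 238) [ 0.4857 -0.1539  0.03  ]
lid corners back [ 0.67125712 -0.19980104  0.14455849] [ 0.48881388 -0.20799572  0.14861938]
```

View pics/c1.png

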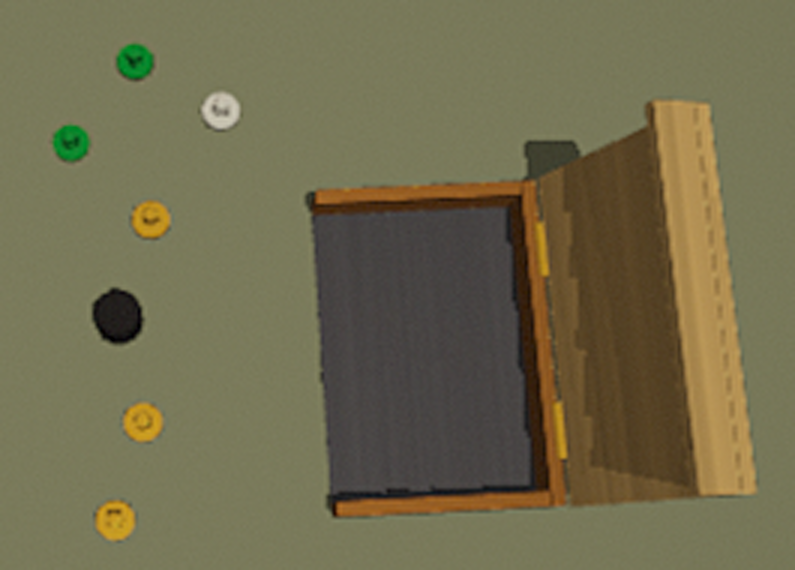

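The crop confirms the three brass screws at about (0.645,0.070), (0.529,0.073) and (0.476,0.087), the black grip between them, and green and white look-alikes to avoid. I'll turn the tool to yaw 90° first, so that tool x is world +y, tool y is world +x and tool z points down.

Request:
jog_arm:
  targets:
    - [[0,0,0],6.94,0.174]
    - [[0,0,0],6.94,0.174]
    - [[0,0,0],6.94,0.174]
    - [[0,0,0],6.94,0.174]
    - [[0,0,0],6.94,0.174]
    - [[0,0,0],6.94,0.174]
    - [[0,0,0],6.94,0.174]
    - [[0,0,0],6.94,0.174]
    - [[0,0,0],6.94,0.174]
    - [[0,0,0],6.94,0.174]

```text
t: 1.73
tcp_pos: [0.1848, 0.4914, 0.2922]
tool_rot: [3.142, -0.0, 1.565]
wrist_force: [-0.2, -0.2, -0.2]
opening: 0.03
grip_force: 0.0
```

Request:
jog_arm:
  targets:
    - [[-0.02,0.023,0.005],0,0.174]
    - [[-0.02,0.023,0.005],0,0.174]
    - [[-0.02,0.023,0.005],0,0.174]
    - [[-0.02,0.023,0.005],0,0.174]
    - [[-0.02,0.023,0.005],0,0.174]
    - [[-0.02,0.023,0.005],0,0.174]
    - [[-0.02,0.023,0.005],0,0.174]
    - [[-0.02,0.023,0.005],0,0.174]
    - [[-0.02,0.023,0.005],0,0.174]
    - [[-0.02,0.023,0.005],0,0.174]

```text
t: 2.57
tcp_pos: [0.4158, 0.2902, 0.2421]
tool_rot: [3.141, -0.0, 1.57]
wrist_force: [-0.5, 0.3, 0.1]
opening: 0.0158
grip_force: 0.0
```

Request:
jog_arm:
  targets:
    - [[-0.02,0.023,0.008],0,0.174]
    - [[-0.02,0.023,0.008],0,0.174]
    - [[-0.02,0.023,0.008],0,0.174]
    - [[-0.02,0.023,0.008],0,0.174]
    - [[-0.02,0.023,0.008],0,0.174]
    - [[-0.02,0.023,0.008],0,0.174]
    - [[-0.02,0.023,0.008],0,0.174]
    - [[-0.02,0.023,0.008],0,0.174]
    - [[-0.015,0.023,0.008],0,0.174]
    - [[0,0,0],0,0.174]

```text
t: 3.4
tcp_pos: [0.6246, 0.1127, 0.1682]
tool_rot: [3.141, 0.001, 1.567]
wrist_force: [-0.6, -0.6, -0.4]
opening: 0.0161
grip_force: 0.0
```

Request:
jog_arm:
  targets:
    - [[-0.013,0.018,0],0,0.174]
    - [[0,0,0.03],0,0.174]
    - [[0,0,0.028],0,0.174]
    - [[0,0,0],0,0.174]
    - [[0,0,0],0,0.174]

```text
t: 3.82
tcp_pos: [0.6386, 0.1035, 0.1111]
tool_rot: [-3.138, 0.0, 1.571]
wrist_force: [-0.1, -0.4, 0.0]
opening: 0.016
grip_force: 0.0
```

```bash
cat >> h.py <<'E'
from scipy.spatial.transform import Rotation as Ro
def wrist():
    s=r.get_state();p=optics.get_image("wrist")
    T=np.eye(4);T[:3,:3]=Ro.from_euler("xyz",s["tool_rot"]).as_matrix();T[:3,3]=s["tcp_pos"]
    p=dict(p);p["extrinsics"]=T@np.array(p["hand_eye"]);return s,p
def brass(p,z=.006,amin=25):
    hsv=cv2.cvtColor(np.array(p["frame"]),cv2.COLOR_RGB2HSV)
    k,l,st,c=cv2.connectedComponentsWithStats(cv2.inRange(hsv,(17,150,140),(30,255,255)))
    for i in range(1,k):
        if st[i,4]>amin: print("brass",st[i].tolist(),np.round(c[i],1),np.round(ray(p,c[i],z),4))
E
python3 - <<'E'
from h import *
s,p=wrist();print(s["tcp_pos"],s["tool_rot"]);brass(p);save(p,"pics/w1.png")
for th in["screw0","grip"]:
    for d in finder.recognise(th,p): print(th,round(d["conf"],2),np.round(d["pixel"]),np.round(ray(p,d["pixel"],.01),3))
E
```

```text
[0.63863838 0.10352762 0.11108998] [-3.13770748e+00  3.45355809e-05  1.57071529e+00]
brass [0, 228, 30, 31, 586] [ 14.1 242.6] [0.479  0.0861 0.006 ]
brass [90, 248, 23, 18, 77] [103.  252.4] [0.5372 0.079  0.006 ]
brass [252, 252, 18, 11, 47] [261.  254.9] [0.643  0.0773 0.006 ]
brass [83, 258, 21, 19, 147] [ 94.1 265.7] [0.5297 0.0689 0.006 ]
brass [260, 264, 10, 13, 77] [265.1 269.3] [0.6458 0.0664 0.006 ]
screw0 0.89 [410. 252.] [0.74  0.082 0.01 ]
screw0 0.75 [ 95. 263.] [0.533 0.073 0.01 ]
screw0 0.74 [262. 264.] [0.644 0.073 0.01 ]
screw0 0.6 [337. 203.] [0.69  0.116 0.01 ]
screw0 0.59 [ 19. 243.] [0.485 0.088 0.01 ]
grip 0.8 [179. 237.] [0.59  0.092 0.01 ]
```

View pics/w1.png

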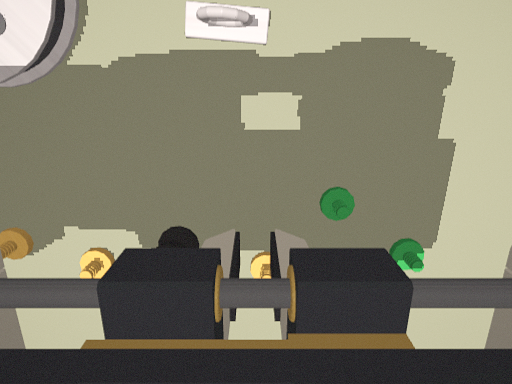

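The wrist view shows screw A between the fingertips at (263,264), with the grip at (179,237) and the green look-alike at (337,203), both clear of the fingers. I'll descend behind screw A.

Request:
jog_arm:
  targets:
    - [[0,0.005,0],0,0.174]
    - [[0,0,0.02],0,0.174]
    - [[0,0,0.02],0,0.174]
    - [[0,0,0.002],0,0.174]
    - [[0,0,0],0,0.174]

```text
t: 4.38
tcp_pos: [0.6446, 0.1034, 0.0701]
tool_rot: [-3.14, -0.0, 1.571]
wrist_force: [0.0, 0.8, -0.3]
opening: 0.0162
grip_force: 0.0
```

Request:
jog_arm:
  targets:
    - [[-0.006,0,0],0,0.174]
    - [[-0.006,0,0],0,0.174]
    - [[-0.008,-0.001,0],0,0.174]
    - [[-0.01,-0.002,0],0,0.174]
    - [[-0.01,-0.002,0],0,0.174]
    - [[-0.01,-0.003,0],0,0.174]
    - [[-0.01,-0.003,0],0,0.174]
    - [[-0.01,-0.003,0],0,0.174]
    - [[-0.01,-0.003,0],0,0.174]
    - [[-0.01,-0.003,0],0,0.174]

```text
t: 5.22
tcp_pos: [0.6253, 0.0123, 0.0716]
tool_rot: [3.138, -0.001, 1.57]
wrist_force: [0.3, 3.5, 5.0]
opening: 0.0159
grip_force: 3.1
```

Request:
jog_arm:
  targets:
    - [[-0.01,-0.003,0],0,0.174]
    - [[-0.01,-0.003,0],0,0.174]
    - [[-0.01,-0.003,0],0,0.174]
    - [[-0.01,-0.003,0],0,0.174]
    - [[-0.01,0,0],0,0.174]
    - [[-0.01,0,0],0,0.174]
    - [[-0.008,0,0],0,0.174]
    - [[-0.006,0,0],0,0.174]
    - [[-0.003,0,0],0,0.174]
    - [[0,0,0],0,0.174]

```text
t: 6.05
tcp_pos: [0.6129, -0.0651, 0.0716]
tool_rot: [3.139, 0.0, 1.569]
wrist_force: [0.5, 0.4, 7.8]
opening: 0.0159
grip_force: 3.7
```

Run:
```python
from h import *
for n in("top","side"):
    p=optics.get_image(n);print(n);brass(p)
    if n=="side": save(p,"pics/s1.png",(90,80,420,340),2)
    for d in finder.recognise("grip",p)[:1]: print(np.round(ray(p,d["pixel"],.017),3))
```

```text
top
brass [444, 19, 19, 15, 93] [451.3  22.8] [ 0.913 -0.308  0.006]
brass [462, 19, 50, 22, 254] [482.5  25.1] [ 0.9091 -0.3652  0.006 ]
brass [451, 25, 12, 23, 68] [456.2  36.2] [ 0.8863 -0.315   0.006 ]
brass [479, 30, 10, 8, 29] [483.8  33.5] [ 0.8924 -0.3661  0.006 ]
brass [489, 31, 11, 9, 38] [494.2  36.3] [ 0.8871 -0.3848  0.006 ]
brass [500, 31, 10, 16, 45] [504.   38.8] [ 0.8824 -0.4023  0.006 ]
brass [445, 35, 6, 38, 66] [447.1  52.8] [ 0.8536 -0.2959  0.006 ]
brass [478, 40, 22, 25, 107] [488.5  50.8] [ 0.8584 -0.3717  0.006 ]
brass [454, 66, 32, 8, 64] [467.1  71.1] [ 0.8185 -0.3295  0.006 ]
brass [487, 66, 10, 8, 33] [490.9  70.7] [ 0.8198 -0.3726  0.006 ]
[0.59  0.081 0.017]
side
[0.589 0.09  0.017]
```

View pics/s1.png

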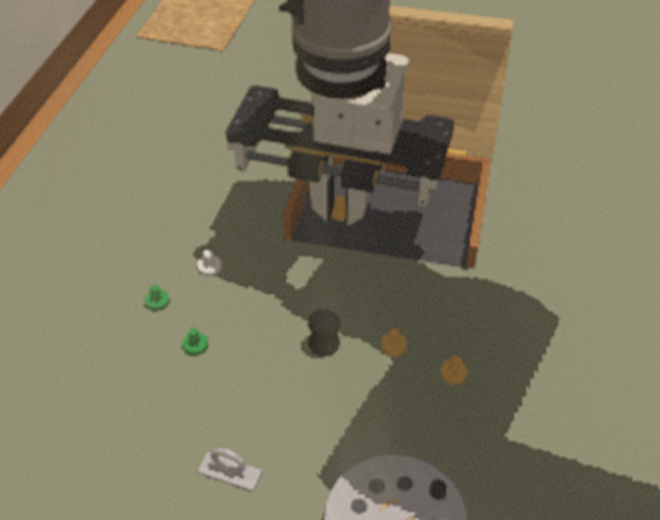

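The side view shows the screw glinting in the gap between the fingertips, inside the tray. The grip and the other two screws have not moved. There is 7.8 N of upward force, so a tip may be riding on the head. I'll look from the wrist camera before moving on.

Run:
```python
from h import *
s,p=wrist();print(s["tcp_pos"],s["wrist_force"],s["grip_force"]);save(p,"pics/w2.png",(170,200,350,335),4)
brass(p,.006,10)
```

```text
[ 0.61293761 -0.06502138  0.07161197] [-1.28488231  1.147721    6.1845225 ] 3.6085776588879526
brass [256, 239, 8, 6, 22] [259.3 241. ] [ 0.6161 -0.0618  0.006 ]
brass [242, 240, 13, 9, 35] [247.6 243.6] [ 0.61   -0.0633  0.006 ]
brass [264, 241, 6, 5, 14] [266.9 243.2] [ 0.6202 -0.0631  0.006 ]
brass [257, 252, 9, 10, 29] [261.3 256.6] [ 0.6173 -0.071   0.006 ]
brass [240, 257, 10, 17, 42] [245.  265.9] [ 0.6085 -0.0766  0.006 ]
brass [251, 256, 9, 6, 19] [255.  258.4] [ 0.6139 -0.0721  0.006 ]
brass [249, 261, 18, 10, 70] [257.4 265.4] [ 0.6152 -0.0763  0.006 ]
brass [267, 266, 3, 8, 11] [268.5 269.7] [ 0.6212 -0.079   0.006 ]
brass [248, 340, 13, 4, 20] [254.3 340.5] [ 0.6134 -0.1261  0.006 ]
brass [266, 340, 13, 2, 16] [272.2 340.2] [ 0.6239 -0.1259  0.006 ]
```

View pics/w2.png

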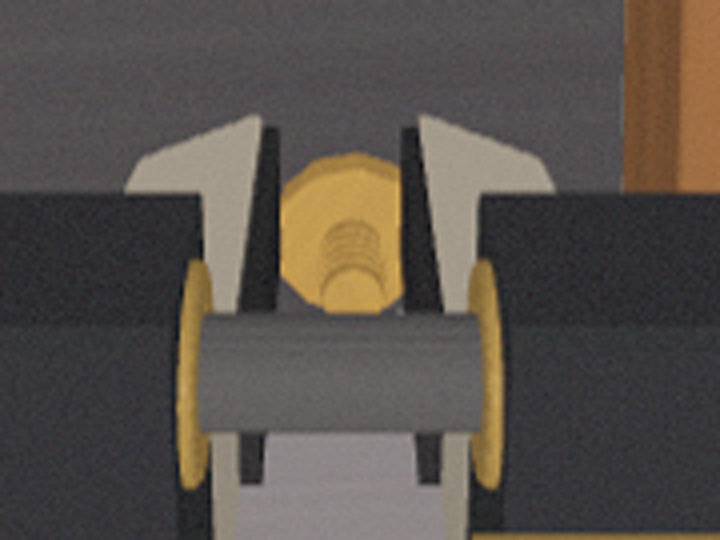

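Screw A sits between the fingers with its head under the tips, at about (0.615,-0.072), which is well inside the tray. It is not gripped: the opening is 16 mm and the shank 8 mm. I'll lift gently.

Request:
jog_arm:
  targets:
    - [[0,0,-0.003],0,0.2]
    - [[0,0,-0.003],0,0.2]
    - [[0,0,-0.003],0,0.2]
    - [[0,0,0],0,0.2]

```text
t: 6.63
tcp_pos: [0.6127, -0.0641, 0.0798]
tool_rot: [3.141, 0.0, 1.57]
wrist_force: [-0.4, 0.2, -0.1]
opening: 0.0181
grip_force: 0.0
```

Run:
```python
from h import *
s,p=wrist();print(s["tcp_pos"],s["wrist_force"],s["grip_force"],s["opening"]);save(p,"pics/w3.png",(170,200,350,335),4)
```

```text
[ 0.61271413 -0.06413053  0.07978818] [-0.36444005  0.17297348 -0.06485629] 0.0 0.018079807588671132
```

View pics/w3.png

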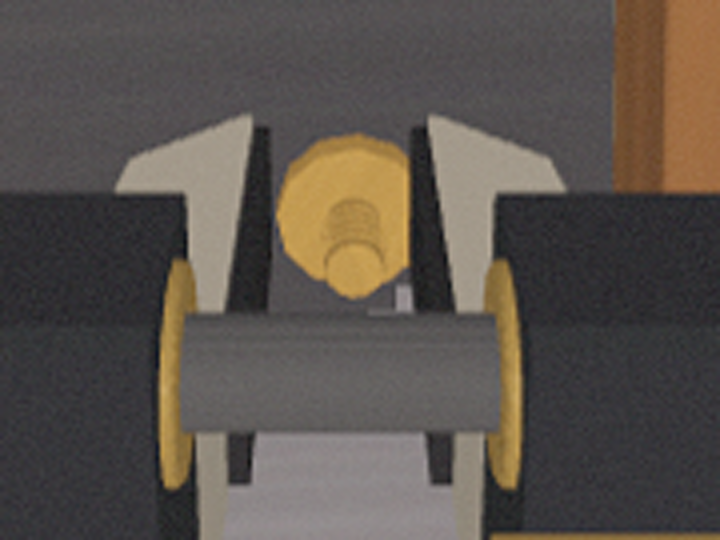

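It has released cleanly and is still standing. I'll raise straight up, then go behind screw B with a narrower gap and lower tips.

Request:
jog_arm:
  targets:
    - [[0,0,-0.01],0,0.2]
    - [[0,0,-0.02],0,0.2]
    - [[0,0,-0.025],0,0.11]
    - [[0.017,-0.008,0],0,0.11]
    - [[0.03,-0.015,0],0,0.11]
    - [[0.03,-0.015,0],0,0.11]
    - [[0.03,-0.015,0],0,0.11]
    - [[0.03,-0.015,0],0,0.11]
    - [[0.03,-0.015,0],0,0.11]
    - [[0,0,0],0,0.11]

```text
t: 7.52
tcp_pos: [0.5267, 0.1077, 0.1346]
tool_rot: [-3.139, -0.001, 1.575]
wrist_force: [0.0, 0.7, 0.7]
opening: 0.01
grip_force: 0.0
```

Run:
```python
from h import *
s,p=wrist();print(s["tcp_pos"],s["opening"]);brass(p)
p=optics.get_image("side")
for th in("screw0","grip","guide","reel"):
  for d in finder.recognise(th,p): print(th,round(d["conf"],2),np.round(d["pixel"]),np.round(ray(p,d["pixel"],.01),3))
```

```text
[0.52668343 0.10769108 0.13460947] 0.009993971103226218
brass [173, 222, 28, 26, 432] [185.7 233.4] [0.4763 0.0863 0.006 ]
brass [254, 244, 11, 19, 92] [259.4 253.7] [0.5305 0.07   0.006 ]
screw0 0.7 [195. 214.] [0.706 0.036 0.01 ]
screw0 0.65 [319. 266.] [0.471 0.092 0.01 ]
screw0 0.65 [187. 248.] [0.691 0.112 0.01 ]
screw0 0.58 [288. 251.] [0.527 0.074 0.01 ]
grip 0.64 [250. 246.] [0.59  0.081 0.01 ]
guide 0.76 [204. 315.] [0.621 0.223 0.01 ]
reel 0.96 [285. 340.] [0.496 0.231 0.01 ]
reel 0.27 [327. 125.] [ 0.52  -0.285  0.01 ]
```

Request:
jog_arm:
  targets:
    - [[0,0.003,0.02],0,0.11]
    - [[0,0,0.02],0,0.11]
    - [[0,0,0.02],0,0.11]
    - [[0,0,0.007],0,0.11]
    - [[0,0,0],0,0.11]
    - [[0,0,0],0,0.11]

```text
t: 8.32
tcp_pos: [0.5332, 0.1025, 0.0673]
tool_rot: [-3.142, -0.0, 1.569]
wrist_force: [0.3, 0.2, -0.1]
opening: 0.0098
grip_force: 0.0
```

Request:
jog_arm:
  targets:
    - [[0,-0.003,0],0,0.11]
    - [[-0.006,0,0],0,0.11]
    - [[-0.006,0,0],0,0.11]
    - [[-0.008,0,0],0,0.11]
    - [[-0.01,0.001,0],0,0.11]
    - [[-0.01,0.003,0],0,0.11]
    - [[-0.01,0.003,0],0,0.11]
    - [[-0.01,0.003,0],0,0.11]
    - [[-0.01,0.003,0],0,0.11]
    - [[0,0,0],0,0.11]

```text
t: 9.15
tcp_pos: [0.5437, 0.0312, 0.0673]
tool_rot: [3.14, 0.0, 1.569]
wrist_force: [-0.3, -0.2, -0.8]
opening: 0.0101
grip_force: 0.0
```

Run:
```python
from h import *
s,p=wrist();print(s["tcp_pos"],s["wrist_force"],s["grip_force"]);brass(p,.006,15)
p=optics.get_image("top");brass(p)
p=optics.get_image("side");brass(p)
for d in finder.recognise("screw0",p): print(round(d["conf"],2),np.round(d["pixel"]),np.round(ray(p,d["pixel"],.01),3))
```

```text
[0.5436865  0.03115521 0.0672907 ] [-0.31930374 -0.18236159 -0.75241544] 0.0
brass [89, 126, 49, 45, 879] [113.1 148.1] [0.478  0.0848 0.006 ]
brass [245, 264, 19, 13, 120] [253.5 269.2] [0.5437 0.0201 0.006 ]
brass [444, 19, 68, 55, 2304] [478.7  44.4] [ 0.8707 -0.3548  0.006 ]
brass [0, 23, 7, 7, 35] [ 2.9 26.4] [0.8953 0.5053 0.006 ]
brass [0, 31, 9, 18, 81] [ 3.8 39.1] [0.8706 0.5011 0.006 ]
brass [0, 49, 10, 14, 49] [ 3.9 54.7] [0.8405 0.4976 0.006 ]
brass [373, 164, 5, 18, 71] [375.1 172.4] [ 0.6313 -0.1558  0.006 ]
brass [379, 224, 5, 19, 74] [381. 233.] [ 0.5277 -0.1612  0.006 ]
0.71 [317. 265.] [0.475 0.091 0.01 ]
0.59 [193. 212.] [0.71  0.035 0.01 ]
0.56 [189. 252.] [0.685 0.12  0.01 ]
0.43 [167. 227.] [0.742 0.078 0.01 ]
```

Request:
jog_arm:
  targets:
    - [[-0.01,0.002,0],0,0.11]
    - [[-0.01,0.003,0],0,0.11]
    - [[-0.01,0.003,0],0,0.11]
    - [[-0.01,0.003,0],0,0.11]
    - [[-0.01,0.003,0],0,0.11]
    - [[-0.01,0.003,0],0,0.11]
    - [[-0.01,0.003,0],0,0.11]
    - [[-0.008,0.002,0],0,0.11]
    - [[-0.005,0.001,0],0,0.11]
    - [[-0.003,0,0],0,0.11]

```text
t: 10.18
tcp_pos: [0.5659, -0.0536, 0.0672]
tool_rot: [3.141, -0.0, 1.57]
wrist_force: [-0.5, 1.3, 0.6]
opening: 0.0101
grip_force: 0.1
```

Run:
```python
from h import *
s,p=wrist();print(s["tcp_pos"],s["wrist_force"],s["grip_force"]);brass(p,.006,15)
```

```text
[ 0.5658944  -0.05358846  0.06716406] [-0.52062902  1.2672984   0.62150002] 0.0992083966593782
brass [246, 262, 18, 5, 45] [254.8 264. ] [ 0.5666 -0.0614  0.006 ]
```

Request:
jog_arm:
  targets:
    - [[0.006,0,0],0,0.11]
    - [[0,0,-0.025],0,0.11]
    - [[0,0,-0.04],0,0.11]
    - [[0.03,-0.01,0],0,0.11]
    - [[0.03,-0.016,0],0,0.11]
    - [[0.03,-0.016,0],0,0.11]
    - [[0.03,-0.016,0],0,0.11]
    - [[0.03,-0.016,0],0,0.11]
    - [[0.02,-0.016,0],0,0.11]
    - [[0,0,0],0,0.11]

```text
t: 11.07
tcp_pos: [0.4719, 0.1272, 0.1321]
tool_rot: [-3.138, -0.001, 1.575]
wrist_force: [-0.5, 0.3, 0.3]
opening: 0.0101
grip_force: 0.0
```

Run:
```python
from h import *
s,p=wrist();print(s["tcp_pos"],s["opening"]);brass(p)
p=optics.get_image("top");save(p,"pics/t2.png",(195,90,460,280),3);brass(p)
```

```text
[0.47192993 0.12723109 0.13206125] 0.01005547926129702
brass [247, 248, 18, 11, 33] [256.2 251.8] [0.4733 0.0924 0.006 ]
brass [255, 258, 9, 14, 66] [259.  263.6] [0.4755 0.0825 0.006 ]
brass [444, 18, 68, 56, 2706] [479.1  44.7] [ 0.8701 -0.3557  0.006 ]
brass [0, 23, 10, 47, 225] [ 3.7 43.2] [0.8626 0.5004 0.006 ]
brass [0, 61, 14, 38, 151] [ 5.2 82.5] [0.7881 0.4897 0.006 ]
brass [373, 164, 5, 18, 68] [375.  172.4] [ 0.6313 -0.1556  0.006 ]
brass [321, 175, 13, 13, 122] [326.7 181.1] [ 0.6154 -0.0724  0.006 ]
brass [321, 204, 13, 12, 116] [327.5 209.6] [ 0.5665 -0.0726  0.006 ]
brass [379, 224, 5, 19, 74] [381.  232.9] [ 0.5279 -0.1612  0.006 ]
```

View pics/t2.png

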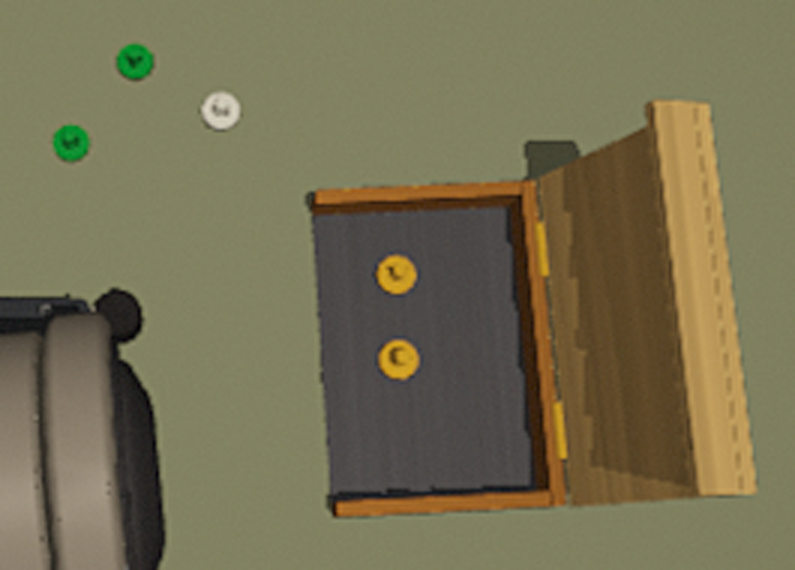

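Two screws are in the tray, at crop pixels (397,274) and (399,359), and everything else is unmoved. Next is screw C.

Request:
jog_arm:
  targets:
    - [[-0.003,0.003,0.02],0,0.11]
    - [[0,0,0.02],0,0.11]
    - [[0,0,0.02],0,0.11]
    - [[0,0,0.005],0,0.11]
    - [[0,0,0],0,0.11]
    - [[0,0,0],0,0.11]

```text
t: 11.67
tcp_pos: [0.4794, 0.1198, 0.0674]
tool_rot: [3.141, -0.0, 1.57]
wrist_force: [0.7, -0.1, 0.4]
opening: 0.01
grip_force: 0.0
```

Request:
jog_arm:
  targets:
    - [[0,-0.003,0],0,0.11]
    - [[-0.006,0,0],0,0.11]
    - [[-0.006,0,0],0,0.11]
    - [[-0.008,0,0],0,0.11]
    - [[-0.01,0.003,0],0,0.11]
    - [[-0.01,0.003,0],0,0.11]
    - [[-0.01,0.004,0],0,0.11]
    - [[-0.01,0.004,0],0,0.11]
    - [[-0.01,0.004,0],0,0.11]
    - [[0,0,0],0,0.11]

```text
t: 12.5
tcp_pos: [0.495, 0.0483, 0.0673]
tool_rot: [3.14, 0.0, 1.569]
wrist_force: [-0.5, -0.1, 0.0]
opening: 0.0101
grip_force: 0.0
```

Run:
```python
from h import *
s,p=wrist();print(s["tcp_pos"],s["wrist_force"],s["grip_force"]);brass(p,.006,15)
```

```text
[0.49496625 0.04826385 0.06729367] [-0.52203998 -0.05174636  0.02102497] 0.0
brass [245, 264, 20, 14, 164] [254.5 270. ] [0.4955 0.0367 0.006 ]
```

Request:
jog_arm:
  targets:
    - [[-0.01,0.003,0],0,0.11]
    - [[-0.01,0.004,0],0,0.11]
    - [[-0.01,0.004,0],0,0.11]
    - [[-0.01,0.004,0],0,0.11]
    - [[-0.01,0.004,0],0,0.11]
    - [[-0.01,0.004,0],0,0.11]
    - [[-0.01,0.003,0],0,0.11]
    - [[-0.01,0.001,0],0,0.11]
    - [[-0.01,0,0],0,0.11]
    - [[-0.008,0,0],0,0.11]

```text
t: 13.38
tcp_pos: [0.5206, -0.0488, 0.0672]
tool_rot: [-3.142, -0.0, 1.57]
wrist_force: [-0.1, 0.0, 0.3]
opening: 0.0101
grip_force: 0.1
```

Request:
jog_arm:
  targets:
    - [[-0.004,0,0],0,0.11]
    - [[-0.002,0,0],0,0.11]
    - [[0,0,0],0,0.11]

```text
t: 13.63
tcp_pos: [0.5206, -0.054, 0.0672]
tool_rot: [-3.142, -0.0, 1.57]
wrist_force: [0.2, 0.7, 0.0]
opening: 0.0099
grip_force: 0.0
```

Run:
```python
from h import *
s,p=wrist();print(s["tcp_pos"],s["wrist_force"],s["grip_force"]);brass(p,.006,15)
```

```text
[ 0.52058409 -0.05403654  0.06722621] [0.17034461 0.66543793 0.04853649] 0.0
brass [407, 261, 42, 17, 272] [426.2 269.6] [ 0.6118 -0.0653  0.006 ]
brass [246, 263, 19, 15, 96] [255.7 268.3] [ 0.5218 -0.0645  0.006 ]
brass [255, 340, 18, 3, 20] [264.3 340.3] [ 0.5266 -0.1109  0.006 ]
```

All three screws are in the tray. I'll back off, rise clear, and take a picture before closing the lid.

Request:
jog_arm:
  targets:
    - [[0.006,0,0],0,0]
    - [[0,0,-0.03],0,0]
    - [[0,0,-0.04],0,0]
    - [[0,0,-0.04],0,0]
    - [[0,0.01,-0.04],0,0]
    - [[0,0.01,-0.04],0,0]
    - [[0,0.02,-0.03],0,0]
    - [[0,0.015,0],0,0]
    - [[0,0,0],0,0]

```text
t: 14.43
tcp_pos: [0.5781, -0.0468, 0.2894]
tool_rot: [3.136, 0.001, 1.572]
wrist_force: [-1.7, -0.0, -1.3]
opening: 0.0007
grip_force: 0.0
```

Request:
jog_arm:
  targets:
    - [[-0.03,0,0],0,0]
    - [[-0.035,0,0],0,0]
    - [[-0.035,0,0],0,0]
    - [[-0.035,0,0],0,0]
    - [[-0.035,0,0],0,0]
    - [[-0.03,0,0],0,0]
    - [[0,0,0],0,0]

```text
t: 15.02
tcp_pos: [0.5742, -0.2521, 0.2852]
tool_rot: [-3.139, 0.0, 1.566]
wrist_force: [-1.1, 0.9, 0.4]
opening: 0.0001
grip_force: 0.0
```

Run:
```python
from h import *
s=r.get_state();print(s["t"],s["tcp_pos"],s["tool_rot"],s["opening"])
p=optics.get_image("top");brass(p)
p=optics.get_image("side");brass(p)
for th in("grip","guide","reel"):
  for d in finder.recognise(th,p)[:1]: print(th,round(d["conf"],2),np.round(d["pixel"]),np.round(ray(p,d["pixel"],.01),3))
save(p,"pics/s2.png",(60,60,420,360),2)
```

```text
15.0167 [ 0.57422207 -0.2521067   0.28517104] [-3.13862141e+00  4.90120256e-04  1.56624445e+00] 0.00011758217200956873
brass [444, 19, 68, 55, 2101] [479.4  43.5] [ 0.8724 -0.3563  0.006 ]
brass [0, 23, 10, 38, 160] [ 3.6 40.8] [0.8672 0.501  0.006 ]
brass [373, 164, 5, 18, 72] [375.1 172.5] [ 0.6311 -0.1557  0.006 ]
brass [321, 175, 12, 13, 100] [325.8 180.4] [ 0.6167 -0.0709  0.006 ]
grip 0.71 [250. 246.] [0.591 0.082 0.01 ]
guide 0.87 [204. 314.] [0.621 0.222 0.01 ]
reel 0.72 [286. 341.] [0.494 0.233 0.01 ]
```

View pics/s2.png

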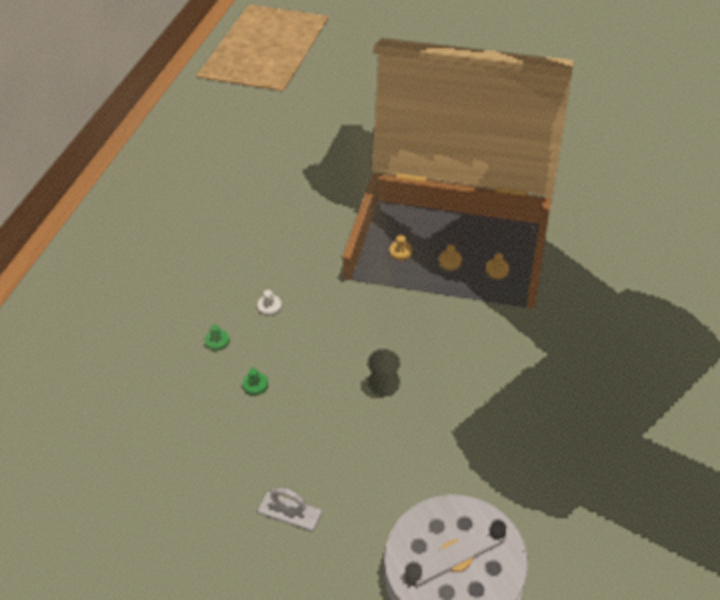

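All three screws stand well inside the tray, at crop pixels (401,247), (450,258) and (497,266). The grip, guide and reel haven't moved. I'll lower the closed fingers behind the lid.

Request:
jog_arm:
  targets:
    - [[-0.003,0.004,0.03],0,0]
    - [[0,0,0.035],0,0]
    - [[0,0,0.035],0,0]
    - [[0,0,0],0,0]
    - [[0,0,0],0,0]

```text
t: 15.68
tcp_pos: [0.5792, -0.249, 0.1862]
tool_rot: [-3.138, -0.002, 1.572]
wrist_force: [-0.1, -0.2, -0.2]
opening: 0.0004
grip_force: 0.0
```

Request:
jog_arm:
  targets:
    - [[0.01,0,0],0,0]
    - [[0.01,0,0],0,0]
    - [[0.01,0,0],0,0]
    - [[0.01,0,0],0,0]
    - [[0.01,0,0],0,0]
    - [[0.01,0,0],0,0]
    - [[0.01,0,0],0,0]
    - [[0,0,0],0,0]

```text
t: 16.35
tcp_pos: [0.5797, -0.1784, 0.1874]
tool_rot: [-3.141, -0.001, 1.572]
wrist_force: [-0.3, 0.1, 1.7]
opening: 0.0003
grip_force: 0.0
```

Request:
jog_arm:
  targets:
    - [[0.01,0,0],0,0]
    - [[0.011,0,0],0,0]
    - [[0.011,0,0],0,0]
    - [[0.009,0,0],0,0]
    - [[0.009,0,0],0,0]
    - [[0.009,0,0],0,0]

```text
t: 16.85
tcp_pos: [0.5797, -0.1207, 0.1871]
tool_rot: [-3.142, -0.0, 1.571]
wrist_force: [-0.6, -1.0, -0.1]
opening: 0.0003
grip_force: 0.5
```

Run:
```python
from h import *
s=r.get_state();print(s["t"],s["tcp_pos"],s["wrist_force"])
p=optics.get_image("side");save(p,"pics/s3.png",(200,30,400,230),3)
```

```text
16.85 [ 0.57967192 -0.12067031  0.18712857] [-0.56230884 -0.97713843 -0.12724522]
```

View pics/s3.png

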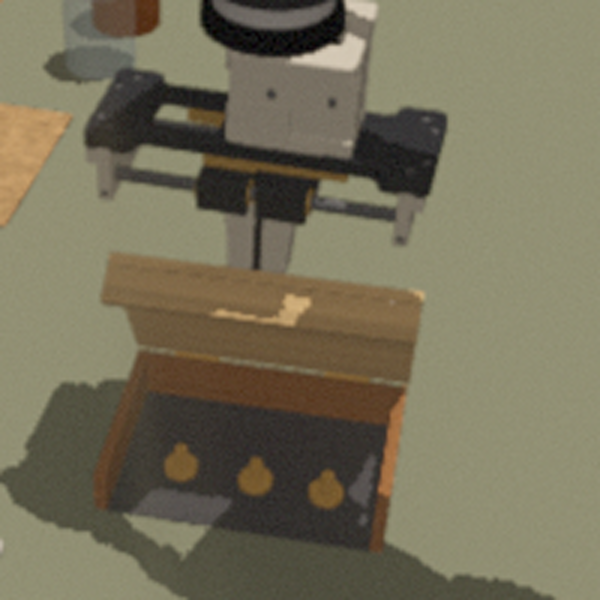

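The lid follows the fingers and now leans forward over the tray, with the screws undisturbed. I'll continue along the arc.

Request:
jog_arm:
  targets:
    - [[0.009,0,0.003],0,0]
    - [[0.009,0,0.004],0,0]
    - [[0.009,0,0.004],0,0]
    - [[0.008,0,0.005],0,0]
    - [[0.008,0,0.006],0,0]
    - [[0.007,0,0.006],0,0]
    - [[0.005,0,0.008],0,0]
    - [[0.005,0,0.008],0,0]
    - [[0.005,0,0.009],0,0]
    - [[0,0,0],0,0]

```text
t: 17.73
tcp_pos: [0.5787, -0.0555, 0.1319]
tool_rot: [-3.138, -0.001, 1.571]
wrist_force: [-0.6, 0.4, 0.3]
opening: 0.0008
grip_force: 0.0
```

Request:
jog_arm:
  targets:
    - [[0.002,0,0.008],0,0]
    - [[0.002,0,0.007],0,0]
    - [[0.001,0,0.007],0,0]
    - [[0,0,0.006],0,0]
    - [[0,0,0.003],0,0]
    - [[0,0,0],0,0]
    - [[0,0,0],0,0]

```text
t: 18.32
tcp_pos: [0.5797, -0.0516, 0.1046]
tool_rot: [3.141, -0.0, 1.57]
wrist_force: [-4.6, 3.0, 14.1]
opening: 0.0004
grip_force: 6.7
```

The tips are at 38.6 mm, where the shut lid's top should be 39 mm, and they meet a firm 14 N stop, so the lid is shut. I'll retreat and check by numbers.

Request:
jog_arm:
  targets:
    - [[0,0,-0.01],0,0]
    - [[0,0,-0.03],0,0]
    - [[0,0,-0.04],0,0]
    - [[0,0,-0.04],0,0]
    - [[0,0,-0.04],0,0]
    - [[-0.04,0,0],0,0]
    - [[-0.04,0,0],0,0]
    - [[-0.04,0,0],0,0]
    - [[0,0,0],0,0]
    - [[0,0,0],0,0]

```text
t: 19.15
tcp_pos: [0.5792, -0.174, 0.2628]
tool_rot: [-3.141, -0.0, 1.567]
wrist_force: [-0.5, 0.3, -0.2]
opening: 0.0005
grip_force: 0.0
```

Run:
```python
from h import *
s=r.get_state();print(s["t"],s["tcp_pos"],s["wrist_force"])
p=optics.get_image("side")
for th,z in(("lid",.039),("lid_edge",.039),("grip",.01),("guide",.01),("reel",.01)):
  for d in finder.recognise(th,p)[:1]: print(th,round(d["conf"],2),np.round(d["pixel"]),np.round(ray(p,d["pixel"],z),3))
# lid front edge: strongest row change near predicted shut edge at x=.568
f=cv2.cvtColor(np.array(p["frame"]),cv2.COLOR_RGB2HSV)
for x in(.52,.568,.62):
    u,v=proj(p,[x,-.018,.039]);u=int(round(u));print("pred",u,round(v,1),"open5deg",np.round(proj(p,[x,-.019,.051]),1));print(f[int(v)-10:int(v)+22:2,u].tolist())
```

```text
19.15 [ 0.57924579 -0.17400326  0.26282735] [-0.49367996  0.30407753 -0.20441076]
lid 0.84 [283. 178.] [ 0.569 -0.066  0.039]
lid_edge 0.85 [287. 181.] [ 0.56  -0.058  0.039]
grip 0.59 [250. 247.] [0.59  0.083 0.01 ]
guide 0.83 [203. 314.] [0.623 0.223 0.01 ]
reel 0.86 [286. 340.] [0.495 0.231 0.01 ]
pred 304 200.8 open5deg [304.6 195.6]
[[17, 120, 113], [18, 118, 110], [18, 118, 104], [17, 117, 113], [17, 116, 110], [18, 120, 113], [17, 116, 114], [18, 119, 109], [17, 116, 110], [17, 123, 112], [17, 115, 102], [19, 94, 87], [26, 56, 77], [26, 65, 78], [28, 54, 75], [27, 62, 74]]
pred 277 195.7 open5deg [277.7 190.5]
[[17, 119, 111], [17, 112, 118], [17, 120, 113], [16, 118, 119], [17, 120, 115], [18, 118, 108], [18, 124, 111], [18, 117, 116], [18, 117, 111], [18, 115, 111], [18, 115, 106], [18, 105, 100], [29, 70, 77], [26, 82, 78], [25, 70, 80], [23, 67, 84]]
pred 249 190.2 open5deg [249.2 185. ]
[[18, 114, 119], [18, 106, 120], [18, 112, 127], [19, 107, 193], [18, 107, 195], [17, 104, 193], [18, 109, 161], [18, 110, 111], [18, 109, 115], [17, 110, 116], [18, 110, 111], [18, 108, 109], [22, 82, 93], [23, 75, 92], [27, 64, 119], [26, 61, 134]]
```

The lid's front strip ends 12–13 px below the predicted top edge, which is where the bottom of a shut strip should appear. The lid is shut and nothing else has moved, so I'll hand in.

```bash
python3 -c "
from bench import r
print(r.hand_in())"
```

```text
the job is handed in; nothing more can be done
None
```

I swept the three brass screws into the tray without picking any up, pushed the lid shut, and left the reel, grip and line guide where they stood; the job is handed in at about 19 s, but the hand-in returned no verdict.

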